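# Refill and restart a tripped battery charging dock

## Task

The charging dock has tripped: first push the trip lever on the supply box fully off (to the black stripe) and leave it off while you lay a spare battery pack flat and fully home in every empty bay of the dock. Then throw the lever fully on (to the green stripe), and after that press the yellow start button right in, keep it in without a break for at least five seconds, and let it go. Leave the packs already in the dock where they are, leave spare packs that are not needed lying flat on the desk, and do not push the engine model, sticky notes, tape roll or stapler about.

Things in the scene. Friction and masses are not known exactly. Their poses are not given: they have to be found in the camera images.
- bay0 (a point): Centre of the floor of bay 0 (near row, left) of the fixed blue charging dock, which has six open bays, pitch 106 mm in x and 86 mm in y. Each is 96 x 54 mm (x, y) and 9 mm deep, its floor white with two brass strips, 5 mm above the desk. x runs along the bay, away from the dock's front; z up. A pack lies in it with its length along x, its centre 19 mm above this point
- bay1 (a point): Centre of the floor of bay 1 (near row, middle) of the fixed blue charging dock, which has six open bays, pitch 106 mm in x and 86 mm in y. Each is 96 x 54 mm (x, y) and 9 mm deep, its floor white with two brass strips, 5 mm above the desk. x runs along the bay, away from the dock's front; z up. A pack lies in it with its length along x, its centre 19 mm above this point
- bay2 (a point): Centre of the floor of bay 2 (near row, right) of the fixed blue charging dock, which has six open bays, pitch 106 mm in x and 86 mm in y. Each is 96 x 54 mm (x, y) and 9 mm deep, its floor white with two brass strips, 5 mm above the desk. x runs along the bay, away from the dock's front; z up. A pack lies in it with its length along x, its centre 19 mm above this point
- bay3 (a point): Centre of the floor of bay 3 (far row, left) of the fixed blue charging dock, which has six open bays, pitch 106 mm in x and 86 mm in y. Each is 96 x 54 mm (x, y) and 9 mm deep, its floor white with two brass strips, 5 mm above the desk. x runs along the bay, away from the dock's front; z up. A pack lies in it with its length along x, its centre 19 mm above this point
- bay4 (a point): Centre of the floor of bay 4 (far row, middle) of the fixed blue charging dock, which has six open bays, pitch 106 mm in x and 86 mm in y. Each is 96 x 54 mm (x, y) and 9 mm deep, its floor white with two brass strips, 5 mm above the desk. x runs along the bay, away from the dock's front; z up. A pack lies in it with its length along x, its centre 19 mm above this point
- bay5 (a point): Centre of the floor of bay 5 (far row, right) of the fixed blue charging dock, which has six open bays, pitch 106 mm in x and 86 mm in y. Each is 96 x 54 mm (x, y) and 9 mm deep, its floor white with two brass strips, 5 mm above the desk. x runs along the bay, away from the dock's front; z up. A pack lies in it with its length along x, its centre 19 mm above this point
- pack0_mid (a point): Centre of the battery pack that already lies in bay 0; absent (None) if that bay starts empty. Pack: 90 x 48 x 38 mm, 300 g, black with an orange patch on the 90 x 48 face above and below; either may face up, either end may lead; x along its 90 mm length, y across its 48 mm width, z its 38 mm thickness. It stays in its bay
- pack1_mid (a point): Centre of the battery pack that already lies in bay 1; absent (None) if that bay starts empty. Pack: 90 x 48 x 38 mm, 300 g, black with an orange patch on the 90 x 48 face above and below; either may face up, either end may lead; x along its 90 mm length, y across its 48 mm width, z its 38 mm thickness. It stays in its bay
- pack2_mid (a point): Centre of the battery pack that already lies in bay 2; absent (None) if that bay starts empty. Pack: 90 x 48 x 38 mm, 300 g, black with an orange patch on the 90 x 48 face above and below; either may face up, either end may lead; x along its 90 mm length, y across its 48 mm width, z its 38 mm thickness. It stays in its bay
- pack3_mid (a point): Centre of the battery pack that already lies in bay 3; absent (None) if that bay starts empty. Pack: 90 x 48 x 38 mm, 300 g, black with an orange patch on the 90 x 48 face above and below; either may face up, either end may lead; x along its 90 mm length, y across its 48 mm width, z its 38 mm thickness. It stays in its bay
- pack4_mid (a point): Centre of the battery pack that already lies in bay 4; absent (None) if that bay starts empty. Pack: 90 x 48 x 38 mm, 300 g, black with an orange patch on the 90 x 48 face above and below; either may face up, either end may lead; x along its 90 mm length, y across its 48 mm width, z its 38 mm thickness. It stays in its bay
- pack5_mid (a point): Centre of the battery pack that already lies in bay 5; absent (None) if that bay starts empty. Pack: 90 x 48 x 38 mm, 300 g, black with an orange patch on the 90 x 48 face above and below; either may face up, either end may lead; x along its 90 mm length, y across its 48 mm width, z its 38 mm thickness. It stays in its bay
- spare0_mid (a point): Centre of a spare battery pack lying flat on the desk, to the right of the dock. 90 x 48 x 38 mm, 300 g, black with an orange patch on the 90 x 48 face above and below; either may face up, either end may lead; x along its 90 mm length, y across its 48 mm width, z its 38 mm thickness
- spare1_mid (a point): Centre of a spare battery pack lying flat on the desk, to the right of the dock. 90 x 48 x 38 mm, 300 g, black with an orange patch on the 90 x 48 face above and below; either may face up, either end may lead; x along its 90 mm length, y across its 48 mm width, z its 38 mm thickness
- spare2_mid (a point): Centre of a spare battery pack lying flat on the desk, to the right of the dock. 90 x 48 x 38 mm, 300 g, black with an orange patch on the 90 x 48 face above and below; either may face up, either end may lead; x along its 90 mm length, y across its 48 mm width, z its 38 mm thickness
- spare3_mid (a point): Centre of a spare battery pack lying flat on the desk, to the right of the dock. 90 x 48 x 38 mm, 300 g, black with an orange patch on the 90 x 48 face above and below; either may face up, either end may lead; x along its 90 mm length, y across its 48 mm width, z its 38 mm thickness
- breaker (a joint): Trip lever on top of the supply box, hinge angle in rad: 0 fully off (leaning to the box's black stripe), 1.0 fully on (leaning to the green stripe), about 0.4 to 0.6 when tripped. Stays where it is left; about 1 N at its end moves it. A 10 mm thick steel stick that ends in a red ball, 26 mm across, its centre 80 mm from the hinge
- pivot (a point): Hinge of the trip lever, 82 mm above the desk, in the middle of the fixed grey supply box (110 x 90 x 60 mm, a 70 x 50 x 25 mm block on top). x points from the black (off) stripe to the green (on) stripe, z up; the lever swings in its x-z plane, 0.5 rad either side of upright
- start (a joint): Yellow start button: how far it is pressed, m; 0 out, 0.008 fully in. Springs back when let go
- start_top (a point): Centre of the button's top, 44 mm across, facing up, 74 mm above the desk when out, on a fixed white panel box (110 x 90 x 50 mm). About 2 N begins to move it, 6 N presses it fully in
- model: Bystander: printed engine-block model, green base 90 x 70 x 40 mm with two grey cylinders, 85 mm high; origin under its centre
- notes: Bystander: yellow sticky-note pad 76 x 76 x 14 mm; origin under its centre
- tape: Bystander: clear tape roll 90 mm across, 22 mm high; origin under its centre
- stapler: Bystander: blue and black stapler 130 mm long, 46 mm high; origin under its centre

How it is judged (in metres and radians):
On the way, in this order (a step that is already met when the one before it is completed fails the run):
1. the trip lever is pushed fully off (value of joint breaker below 0.1 rad), for 0.2 s.
2. with the lever still off, every bay of the dock holds a pack, flat on its floor (((horizontal distance between pack0_mid and bay0 below 0.009 m and z of pack0_mid in the frame of bay0 below 0.0225 m) or (horizontal distance between spare0_mid and bay0 below 0.009 m and z of spare0_mid in the frame of bay0 below 0.0225 m) or (horizontal distance between spare1_mid and bay0 below 0.009 m and z of spare1_mid in the frame of bay0 below 0.0225 m) or (horizontal distance between spare2_mid and bay0 below 0.009 m and z of spare2_mid in the frame of bay0 below 0.0225 m) or (horizontal distance between spare3_mid and bay0 below 0.009 m and z of spare3_mid in the frame of bay0 below 0.0225 m)) and ((horizontal distance between pack1_mid and bay1 below 0.009 m and z of pack1_mid in the frame of bay1 below 0.0225 m) or (horizontal distance between spare0_mid and bay1 below 0.009 m and z of spare0_mid in the frame of bay1 below 0.0225 m) or (horizontal distance between spare1_mid and bay1 below 0.009 m and z of spare1_mid in the frame of bay1 below 0.0225 m) or (horizontal distance between spare2_mid and bay1 below 0.009 m and z of spare2_mid in the frame of bay1 below 0.0225 m) or (horizontal distance between spare3_mid and bay1 below 0.009 m and z of spare3_mid in the frame of bay1 below 0.0225 m)) and ((horizontal distance between pack2_mid and bay2 below 0.009 m and z of pack2_mid in the frame of bay2 below 0.0225 m) or (horizontal distance between spare0_mid and bay2 below 0.009 m and z of spare0_mid in the frame of bay2 below 0.0225 m) or (horizontal distance between spare1_mid and bay2 below 0.009 m and z of spare1_mid in the frame of bay2 below 0.0225 m) or (horizontal distance between spare2_mid and bay2 below 0.009 m and z of spare2_mid in the frame of bay2 below 0.0225 m) or (horizontal distance between spare3_mid and bay2 below 0.009 m and z of spare3_mid in the frame of bay2 below 0.0225 m)) and ((horizontal distance between pack3_mid and bay3 below 0.009 m and z of pack3_mid in the frame of bay3 below 0.0225 m) or (horizontal distance between spare0_mid and bay3 below 0.009 m and z of spare0_mid in the frame of bay3 below 0.0225 m) or (horizontal distance between spare1_mid and bay3 below 0.009 m and z of spare1_mid in the frame of bay3 below 0.0225 m) or (horizontal distance between spare2_mid and bay3 below 0.009 m and z of spare2_mid in the frame of bay3 below 0.0225 m) or (horizontal distance between spare3_mid and bay3 below 0.009 m and z of spare3_mid in the frame of bay3 below 0.0225 m)) and ((horizontal distance between pack4_mid and bay4 below 0.009 m and z of pack4_mid in the frame of bay4 below 0.0225 m) or (horizontal distance between spare0_mid and bay4 below 0.009 m and z of spare0_mid in the frame of bay4 below 0.0225 m) or (horizontal distance between spare1_mid and bay4 below 0.009 m and z of spare1_mid in the frame of bay4 below 0.0225 m) or (horizontal distance between spare2_mid and bay4 below 0.009 m and z of spare2_mid in the frame of bay4 below 0.0225 m) or (horizontal distance between spare3_mid and bay4 below 0.009 m and z of spare3_mid in the frame of bay4 below 0.0225 m)) and ((horizontal distance between pack5_mid and bay5 below 0.009 m and z of pack5_mid in the frame of bay5 below 0.0225 m) or (horizontal distance between spare0_mid and bay5 below 0.009 m and z of spare0_mid in the frame of bay5 below 0.0225 m) or (horizontal distance between spare1_mid and bay5 below 0.009 m and z of spare1_mid in the frame of bay5 below 0.0225 m) or (horizontal distance between spare2_mid and bay5 below 0.009 m and z of spare2_mid in the frame of bay5 below 0.0225 m) or (horizontal distance between spare3_mid and bay5 below 0.009 m and z of spare3_mid in the frame of bay5 below 0.0225 m)) and value of joint breaker below 0.1 rad), for 0.3 s.
3. the lever is thrown fully on (value of joint breaker above 0.9 rad), for 0.2 s.
4. with the lever on, the start button is held in without a break for five seconds (value of joint start above 0.0055 m and value of joint breaker above 0.9 rad), for 4.9 s.
5. the start button is let go (value of joint start below 0.0015 m), for 0.2 s.
At the end, for the whole second after the job is handed in: Each bay holds a pack flat on its floor (centre within 9 mm of the bay's centre seen from above, and within 3.5 mm of full depth); lever over 0.9 rad (on); button out (under 1.5 mm); no spare lies on another pack (centres below 35 mm) or tilted over 0.15 rad (((horizontal distance between pack0_mid and bay0 below 0.009 m and z of pack0_mid in the frame of bay0 below 0.0225 m) or (horizontal distance between spare0_mid and bay0 below 0.009 m and z of spare0_mid in the frame of bay0 below 0.0225 m) or (horizontal distance between spare1_mid and bay0 below 0.009 m and z of spare1_mid in the frame of bay0 below 0.0225 m) or (horizontal distance between spare2_mid and bay0 below 0.009 m and z of spare2_mid in the frame of bay0 below 0.0225 m) or (horizontal distance between spare3_mid and bay0 below 0.009 m and z of spare3_mid in the frame of bay0 below 0.0225 m)) and ((horizontal distance between pack1_mid and bay1 below 0.009 m and z of pack1_mid in the frame of bay1 below 0.0225 m) or (horizontal distance between spare0_mid and bay1 below 0.009 m and z of spare0_mid in the frame of bay1 below 0.0225 m) or (horizontal distance between spare1_mid and bay1 below 0.009 m and z of spare1_mid in the frame of bay1 below 0.0225 m) or (horizontal distance between spare2_mid and bay1 below 0.009 m and z of spare2_mid in the frame of bay1 below 0.0225 m) or (horizontal distance between spare3_mid and bay1 below 0.009 m and z of spare3_mid in the frame of bay1 below 0.0225 m)) and ((horizontal distance between pack2_mid and bay2 below 0.009 m and z of pack2_mid in the frame of bay2 below 0.0225 m) or (horizontal distance between spare0_mid and bay2 below 0.009 m and z of spare0_mid in the frame of bay2 below 0.0225 m) or (horizontal distance between spare1_mid and bay2 below 0.009 m and z of spare1_mid in the frame of bay2 below 0.0225 m) or (horizontal distance between spare2_mid and bay2 below 0.009 m and z of spare2_mid in the frame of bay2 below 0.0225 m) or (horizontal distance between spare3_mid and bay2 below 0.009 m and z of spare3_mid in the frame of bay2 below 0.0225 m)) and ((horizontal distance between pack3_mid and bay3 below 0.009 m and z of pack3_mid in the frame of bay3 below 0.0225 m) or (horizontal distance between spare0_mid and bay3 below 0.009 m and z of spare0_mid in the frame of bay3 below 0.0225 m) or (horizontal distance between spare1_mid and bay3 below 0.009 m and z of spare1_mid in the frame of bay3 below 0.0225 m) or (horizontal distance between spare2_mid and bay3 below 0.009 m and z of spare2_mid in the frame of bay3 below 0.0225 m) or (horizontal distance between spare3_mid and bay3 below 0.009 m and z of spare3_mid in the frame of bay3 below 0.0225 m)) and ((horizontal distance between pack4_mid and bay4 below 0.009 m and z of pack4_mid in the frame of bay4 below 0.0225 m) or (horizontal distance between spare0_mid and bay4 below 0.009 m and z of spare0_mid in the frame of bay4 below 0.0225 m) or (horizontal distance between spare1_mid and bay4 below 0.009 m and z of spare1_mid in the frame of bay4 below 0.0225 m) or (horizontal distance between spare2_mid and bay4 below 0.009 m and z of spare2_mid in the frame of bay4 below 0.0225 m) or (horizontal distance between spare3_mid and bay4 below 0.009 m and z of spare3_mid in the frame of bay4 below 0.0225 m)) and ((horizontal distance between pack5_mid and bay5 below 0.009 m and z of pack5_mid in the frame of bay5 below 0.0225 m) or (horizontal distance between spare0_mid and bay5 below 0.009 m and z of spare0_mid in the frame of bay5 below 0.0225 m) or (horizontal distance between spare1_mid and bay5 below 0.009 m and z of spare1_mid in the frame of bay5 below 0.0225 m) or (horizontal distance between spare2_mid and bay5 below 0.009 m and z of spare2_mid in the frame of bay5 below 0.0225 m) or (horizontal distance between spare3_mid and bay5 below 0.009 m and z of spare3_mid in the frame of bay5 below 0.0225 m)) and value of joint breaker above 0.9 rad and value of joint start below 0.0015 m and height (world z) of each of spare0_mid, spare1_mid, spare2_mid, spare3_mid below 0.035 m and (angle between spare0_mid's own z axis and vertical below 0.15 rad or angle between spare0_mid's own z axis and vertical above 2.99 rad) and (angle between spare1_mid's own z axis and vertical below 0.15 rad or angle between spare1_mid's own z axis and vertical above 2.99 rad) and (angle between spare2_mid's own z axis and vertical below 0.15 rad or angle between spare2_mid's own z axis and vertical above 2.99 rad) and (angle between spare3_mid's own z axis and vertical below 0.15 rad or angle between spare3_mid's own z axis and vertical above 2.99 rad)); the robot touches nothing.
It fails at once if a pack that was already in the dock is taken out or shifted by more than 30 mm (distance of any of pack0_mid, pack1_mid, pack2_mid, pack3_mid, pack4_mid, pack5_mid from where it was at the start of the episode above 0.03 m).
It fails at once if a bystander is pushed by more than 60 mm (distance of any of model, notes, tape, stapler from where it was at the start of the episode above 0.06 m).
Of pack0, pack1, pack2, pack3, pack4, pack5 only 2 to 3 are there at a start; the rules pass over those that are not, and their reading is None.
At some moment in a run one of spare0, spare1, spare2, spare3 may be knocked a few centimetres aside while the robot is not near it.
Once in a run the grip may slacken for a moment while it holds something.
It also fails if it takes over 200 s, if anything falls off the work surface, if the arm or the gripper's body presses on something with over 40 N, if the wrist force passes 120 N, or if a joint passes its speed limit or range.

## Robot

A 6-joint arm with a two-finger parallel gripper is mounted at the origin on the work surface. World frame = base frame: x ahead of the robot, y to its left, z up, the work surface at z = 0. Lengths are in m, angles in degrees, forces in N, time in s.
With the tool pointing down it reaches from about 0.4 to 0.825 m from the base axis. Payload 7 kg.
Tool frame: the origin (TCP) lies midway between the tips of the shut fingers; the grasp point (between the pads) lies 19 mm behind it; z points along the fingers, x is the direction in which the jaws open and shut, and the axes are right-handed (so a half turn about z gives the same grasp; the last joint's range is limited). The gripper opens to 88 mm and grips with 3 to 60 N. Pads are 19 mm wide; open, the fingers measure 130 mm over their backs; the gripper's body (78 mm by 193 mm) begins 47 mm behind the grasp point.
Start: joints at [91.794, 20.546, 0.682, 0, -70.136, -16.507], TCP at [0.171, 0.653, 0.195] pointing down, gripper open.
Joint ranges: [-176.03, 176.03], [-82.01, 121.73], [-58.28, 71.71], [-173.87, 95.51], [-174.79, -0.11], [-173.66, 173.66]. Speed limits (degrees/s): [136.94, 136.94, 172.46, 180, 180, 180].

## Interface

Orientations are given as [roll, pitch, yaw] about the fixed x, y, z axes, in that order (R = Rz(yaw) Ry(pitch) Rx(roll)).
In Python, from plant import * gives the robot as it stands. The module is installed in compiled form; this text tells all that it offers.
- The arm moves only by the shell command python3 -m pendant 'ROWS' [OPENING]. ROWS is JSON, a list that holds one entry, the list of rows, each a list of 6 numbers: the shift along the world's x, y, z in mm, then the turn, a rotation vector about the world's x, y, z in degrees. A call has 1 to 10 rows; each row is the pose to reach, as a shift and turn from the pose commanded when the call began; what a row does not reach only later rows make up. A row lasts 1/8 s, in which the tool goes at most 62.5 mm and 10.7 degrees, less where a joint would pass 70% of its speed; a pose out of reach is approached as far as the arm can. A call with a gripper value outside its range is refused whole. OPENING is the closure, from -1 (fully open) to 1 (shut), set as the call begins (- or left out, the last holds). The fingers move at their own pace and stop on an object; the grip force is fixed at half the most. Time passes only in rows, so rows that repeat a pose let the fingers close. It gives the time, the measured TCP pose, the force and the opening at its end, in the units of the state.
- get_obs(): the state, without advancing time (a new reading comes with each control period).
- snapshot(name): name is "side" or "top"; returns a dict with "pixels" (420x560x3 uint8, red, green, blue), "depth" (420x560 float32, m along the optical axis (not along the pixel's ray), 0 where there is no reading), "fx", "fy", "cx", "cy" (pixels), "pose" (4x4, takes a point from camera to world coordinates). Camera axes: x right, y down, z forward; pixel columns grow to the right and rows downward; lengths in m; the calibration is good to about 2 mm. A picture is of the moment at which its call begins.
- close_job(): hands the job in, once; it reports no verdict.
The state is a dict: "clock": time; "joint_pos": joint angles; "qvel": joint speeds; "tau": joint torques, N m; "tool_pos": TCP position; "orientation": TCP orientation; "force": force on the tool from outside, world axes, zero at the start; "moment": the same for the moment, N m; "opening": finger opening in m.
Only numpy, scipy, OpenCV 4.12 (cv2) and the standard library are available. Lean on these libraries where they do the work, as an engineer would, in place of code of your own. Each camera call takes 0.05 s, during which the arm holds its last target. There are 200 camera calls.

## Working session

There is one attempt and no reset: what is moved stays moved. The work goes in short steps, Python scripts to look and compute and a shell command to move; the robot and the scene stay as the last step left them, time stands still between calls to the robot, and variables do not carry over. Pictures are saved under pics/ and viewed, about 12 in all and at most 16, crops included, and the job is handed in when it is done.

```bash
mkdir -p pics; cat > h.py <<'E'
from plant import *
import numpy as np, cv2
def snap(n,save=None):
    s=snapshot(n)
    if save: cv2.imwrite('pics/'+save,cv2.cvtColor(s['pixels'],cv2.COLOR_RGB2BGR))
    return s
def ray(s,u,v,z):
    P=s['pose']; d=P[:3,:3]@np.array([(u-s['cx'])/s['fx'],(v-s['cy'])/s['fy'],1]); o=P[:3,3]
    return o+d*(z-o[2])/d[2]
def cloud(s):
    v,u=np.mgrid[:420,:560]; d=s['depth']
    c=np.stack([(u-s['cx'])/s['fx']*d,(v-s['cy'])/s['fy']*d,d],-1)
    return c@s['pose'][:3,:3].T+s['pose'][:3,3]
E
python3 - <<'E'
from h import *
for n in('top','side'):
    s=snap(n,n+'0.png'); print(n,s['fx'],s['cx'],s['cy'],s['pose'].round(3).tolist())
o=get_obs();print(o)
E
```

```text
top 408.2320967068471 282.5964893449944 212.24864129546728 [[-0.022, -0.989, 0.144, 0.36], [-1.0, 0.021, -0.011, -0.082], [0.008, -0.144, -0.99, 1.067], [0.0, 0.0, 0.0, 1.0]]
side 494.091365672449 275.6496517681325 210.85300954135778 [[0.98, -0.14, 0.139, 0.314], [-0.196, -0.606, 0.771, -1.263], [-0.024, -0.783, -0.622, 1.003], [0.0, 0.0, 0.0, 1.0]]
{'clock': 0.1, 'joint_pos': array([ 9.17940554e+01,  2.05863326e+01,  6.39200987e-01, -1.74269462e-02,
       -7.01348181e+01, -1.65080936e+01]), 'qvel': array([-0.05720537, -0.04698217,  0.15590413,  0.0456531 , -0.02664935,
       -0.04141105]), 'tau': array([ 1.37509596e-04, -5.84160447e+01,  2.93751454e+01,  7.01547682e+00,
        1.01305961e-02, -4.82365567e-05]), 'tool_pos': array([0.17134214, 0.65239972, 0.19433   ]), 'orientation': array([-1.79992420e+02, -8.32273083e-02, -1.04719977e+02]), 'force': array([-0.19654323,  1.27887873,  0.86025155]), 'moment': array([ 0.01961985,  0.04682572, -0.05427549]), 'opening': 0.08755668251038944}
```

View pics/top0.png

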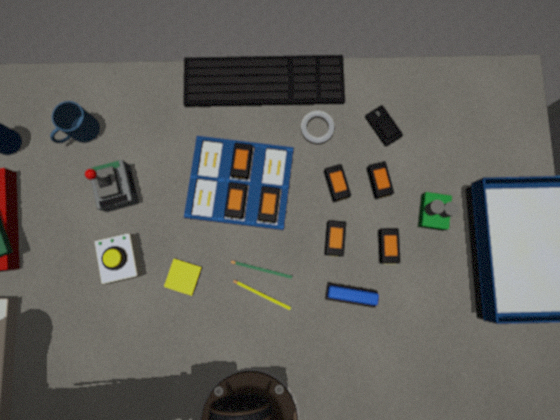

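View pics/side0.png

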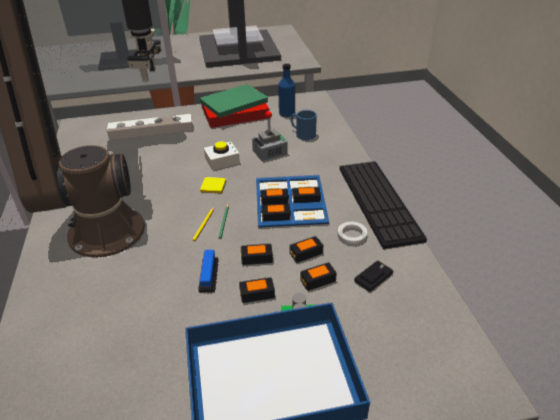

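The top view shows empty bays 0 (203,198), 3 (210,160) and 5 (275,167), and packs in bays 1, 2 and 4. The spares are at (337,182), (381,179), (336,237) and (389,245). The lever ball is at (91,174) and the button at (113,258).

```bash
cat >> h.py <<'E'
def oranges(s,zt=None):
    hsv=cv2.cvtColor(s['pixels'],cv2.COLOR_RGB2HSV)
    m=cv2.inRange(hsv,(6,150,110),(19,255,255)); out=[]
    for c in cv2.findContours(m,cv2.RETR_EXTERNAL,cv2.CHAIN_APPROX_NONE)[0]:
        if cv2.contourArea(c)<60: continue
        (u,v),_,_=cv2.minAreaRect(c); p=ray(s,u,v,.038)
        z=.038
        if p[1]>-.03 if False else u<300: z=.043
        q=np.array([ray(s,a,b,z)[:2] for a,b in c[:,0]],np.float32)
        (x,y),(w,h),a=cv2.minAreaRect(q*1000)
        if w<h: a+=90; w,h=h,w
        a=(a+90)%180-90
        out.append((round(x,1),round(y,1),round(w),round(h),round(a,1),(round(u),round(v))))
    return out
E
python3 - <<'E'
from h import *
s=snap('top')
for o in oranges(s): print(o)
hsv=cv2.cvtColor(s['pixels'],cv2.COLOR_RGB2HSV)
C=cloud(s)
def blob(name,lo,hi,box,z):
    m=cv2.inRange(hsv,lo,hi); k=np.zeros_like(m); x0,y0,x1,y1=box; k[y0:y1,x0:x1]=m[y0:y1,x0:x1]
    c=max(cv2.findContours(k,cv2.RETR_EXTERNAL,cv2.CHAIN_APPROX_NONE)[0],key=cv2.contourArea)
    q=np.array([ray(s,a,b,z)[:2] for a,b in c[:,0]],np.float32)*1000
    print(name,cv2.contourArea(c),cv2.minAreaRect(c)[0],'rect',cv2.minAreaRect(q),'cloudz',np.median(C[...,2][k>0]),'cxyz',np.median(C[k>0],0).round(4), cv2.boxPoints(cv2.minAreaRect(q)).round(0).tolist())
blob('dock',(100,120,40),(125,255,255),(170,120,310,240),.014)
blob('ball',(0,150,80),(6,255,255),(70,150,150,220),.155)
blob('green',(40,80,40),(90,255,255),(80,150,150,220),.06)
blob('button',(20,120,100),(35,255,255),(80,230,140,290),.074)
blob('panel',(0,0,150),(180,60,255),(80,220,150,300),.05)
im=cv2.cvtColor(s['pixels'],cv2.COLOR_RGB2BGR)[140:300,70:170]
a=cv2.resize(im,(500,800)[:2],interpolation=cv2.INTER_CUBIC)
cv2.imwrite('pics/c1.png',cv2.resize(im,None,fx=3.7,fy=3.7,interpolation=cv2.INTER_CUBIC))
# bay floors white
m=cv2.inRange(hsv,(0,0,140),(180,70,255));m2=np.zeros_like(m);m2[130:235,183:298]=m[130:235,183:298]
m2=cv2.morphologyEx(m2,cv2.MORPH_CLOSE,np.ones((7,7)))
for c in cv2.findContours(m2,cv2.RETR_EXTERNAL,cv2.CHAIN_APPROX_NONE)[0]:
    if cv2.contourArea(c)<150: continue
    q=np.array([ray(s,a,b,.005)[:2] for a,b in c[:,0]],np.float32)*1000
    print('bay',cv2.minAreaRect(c)[0],cv2.minAreaRect(q))
E
```

```text
(420.3, -363.8, 50, 32, -1.2, (390, 245))
(442.6, -226.5, 52, 32, -7.4, (336, 237))
(532.8, -58.4, 52, 32, -8.4, (268, 203))
(545.1, 26.8, 52, 32, -8.5, (235, 199))
(587.3, -237.6, 52, 32, 14.9, (338, 181))
(592.7, -350.7, 52, 32, 11.9, (381, 178))
(650.2, 11.5, 52, 32, -8.5, (241, 159))
dock 7911.0 (238.3260040283203, 182.2541961669922) rect ((596.5299682617188, 18.610031127929688), (259.5051574707031, 221.34788513183594), 81.66182708740234) cloudz 0.013097525899388618 cxyz [0.5919 0.0187 0.0131] [[468.0, -94.0], [687.0, -126.0], [725.0, 131.0], [506.0, 163.0]]
ball 70.5 (90.0, 173.5) rect ((590.4295654296875, 343.88134765625), (23.750402450561523, 20.490854263305664), 44.94961929321289) cloudz 0.1700951789773646 cxyz [0.5866 0.3375 0.1701] [[575.0, 343.0], [589.0, 328.0], [606.0, 345.0], [592.0, 360.0]]
green 60.5 (105.99655151367188, 165.44137573242188) rect ((635.149658203125, 349.5901184082031), (15.757147789001465, 60.29632568359375), 2.311577081680298) cloudz 0.05962914827802912 cxyz [0.6355 0.3433 0.0596] [[626.0, 379.0], [628.0, 319.0], [644.0, 320.0], [642.0, 380.0]]
button 244.5 (111.5, 257.5) rect ((402.8432312011719, 321.3730773925781), (41.551944732666016, 40.74860382080078), 88.7374496459961) cloudz 0.07248811361341034 cxyz [0.4021 0.3219 0.0725] [[382.0, 301.0], [423.0, 300.0], [424.0, 342.0], [383.0, 343.0]]
panel 1497.5 (115.05599212646484, 258.3080139160156) rect ((402.7112731933594, 322.4060974121094), (108.08130645751953, 88.47358703613281), 12.143506050109863) cloudz 0.04858799956953852 cxyz [0.3976 0.3193 0.0486] [[341.0, 354.0], [359.0, 268.0], [465.0, 291.0], [446.0, 377.0]]
bay (274.0899658203125, 166.8699951171875) ((637.4268798828125, -74.22807312011719), (54.76169967651367, 94.57383728027344), 81.1741714477539)
bay (207.13868713378906, 178.8686065673828) ((609.3941040039062, 104.07267761230469), (52.900482177734375, 201.39395141601562), 81.94294738769531)
```

View pics/c1.png

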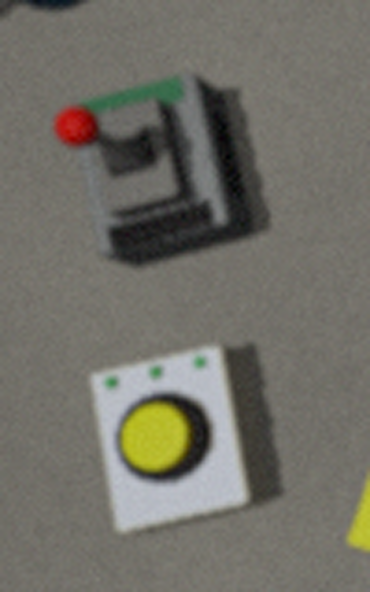

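Green stripe is on the far (+x) side of the box and black on the near side. Now the box pose.

```bash
python3 - <<'E'
from h import *
for n in('top','side'):
    s=snap(n);C=cloud(s)
    near=(abs(C[...,0]-.59)<.13)&(abs(C[...,1]-.34)<.12)
    for lo,hi in((.052,.067),(.076,.092)):
        m=near&(C[...,2]>lo)&(C[...,2]<hi)
        m=cv2.morphologyEx(m.astype(np.uint8),cv2.MORPH_OPEN,np.ones((2,2)))>0
        q=(C[m][:,:2]*1000).astype(np.float32)
        print(n,lo,m.sum(),cv2.minAreaRect(q),cv2.boxPoints(cv2.minAreaRect(q)).round().tolist())
    m=near&(C[...,2]>.145); print('ball pts',m.sum(),C[m].mean(0).round(4),C[m].max(0).round(4),C[m].min(0).round(4))
# model and others from top
s=snap('top');C=cloud(s)
m=(abs(C[...,0]-.5)<.12)&(abs(C[...,1]+.49)<.1)&(C[...,2]>.03)&(C[...,2]<.1)
m&=(np.mgrid[:420,:560][1]>405)
print('model',C[m].min(0),C[m].max(0))
E
```

```text
top 0.052 872 ((490.11505126953125, 215.54150390625), (634.1904296875, 142.3657684326172), 53.689605712890625) [[245.0, 2.0], [360.0, -82.0], [735.0, 429.0], [621.0, 513.0]]
top 0.076 495 ((503.786865234375, 205.00009155273438), (634.5287475585938, 100.95198059082031), 54.31277847290039) [[278.0, -23.0], [360.0, -82.0], [730.0, 433.0], [648.0, 492.0]]
ball pts 113 [0.5864 0.3371 0.1683] [0.6001 0.3498 0.1759] [0.5758 0.3271 0.145 ]
side 0.052 242 ((634.6981201171875, 350.75274658203125), (216.8870086669922, 92.47793579101562), 17.917932510375977) [[517.0, 361.0], [546.0, 273.0], [752.0, 340.0], [724.0, 428.0]]
side 0.076 129 ((436.28887939453125, -437.59722900390625), (1665.9295654296875, 78.66545104980469), 78.88542938232422) [[237.0, -1247.0], [314.0, -1263.0], [635.0, 372.0], [558.0, 387.0]]
ball pts 44 [0.5864 0.3363 0.1639] [0.5986 0.3481 0.1753] [0.5749 0.3246 0.1466]
model [ 0.38031167 -0.58997195  0.03001439] [ 0.5687048  -0.44720457  0.09995349]
```

```bash
python3 - <<'E'
from h import *
s=snap('top');C=cloud(s);ok=s['depth']>0
near=ok&(abs(C[...,0]-.58)<.085)&(abs(C[...,1]-.335)<.09)
for lo,hi in((.054,.066),(.079,.09)):
    m=(near&(C[...,2]>lo)&(C[...,2]<hi)).astype(np.uint8)
    n,l,st,_=cv2.connectedComponentsWithStats(m); m=l==1+st[1:,4].argmax()
    q=(C[m][:,:2]*1000).astype(np.float32); r=cv2.minAreaRect(q)
    print(lo,m.sum(),r,cv2.boxPoints(r).round().tolist())
m=ok&(C[...,0]>.4)&(C[...,0]<.62)&(abs(C[...,1]+.5)<.12)&(C[...,2]>.03)&(C[...,2]<.1)&(np.mgrid[:420,:560][1]>405)
print('model',np.percentile(C[m],[2,98],axis=0).round(3).tolist())
E
```

```text
0.054 828 ((587.3529663085938, 340.1885986328125), (110.57500457763672, 90.9350357055664), 14.355661392211914) [[523.0, 371.0], [545.0, 282.0], [652.0, 310.0], [630.0, 398.0]]
0.079 438 ((587.977294921875, 339.8639221191406), (70.68534088134766, 51.259822845458984), 13.53786563873291) [[548.0, 357.0], [560.0, 307.0], [628.0, 323.0], [616.0, 373.0]]
model [[0.42, -0.607, 0.032], [0.558, -0.451, 0.098]]
```

```bash

python3 -m pendant '[[[55,-36,0,0,0,4],[115,-76,0,0,0,10],[170,-112,0,0,0,18],[225,-148,0,0,0,28.7],[280,-184,0,0,0,28.7],[335,-221,0,0,0,28.7],[390,-257,0,0,0,28.7],[440,-290,0,0,0,28.7],[460,-303,0,0,0,28.7],[460,-303,0,0,0,28.7]]]' 1
python3 -m pendant '[[[0,0,-20,0,0,0],[0,0,-45,0,0,0],[0,0,-50,0,0,0],[0,0,-50,0,0,0]]]' 1
python3 -m pendant '[[[-10,-2.5,0,0,0,0],[-20,-5,0,0,0,0],[-30,-7.5,0,0,0,0],[-38,-9.5,0,0,0,0],[-46,-11.5,0,0,0,0],[-52,-13,0,0,0,0],[-52,-13,0,0,0,0]]]' 1
```

```text
clock: 1.6
tool_pos: [0.6341, 0.3468, 0.194]
orientation: [179.9, -0.1, -76.3]
force: [-0.6, -1.2, 0.1]
opening: 0.0004
clock: 2.1
tool_pos: [0.6313, 0.3502, 0.1455]
orientation: [-180.0, -0.0, -76.0]
force: [-0.6, 0.5, -0.1]
opening: 0.0005
clock: 2.98
tool_pos: [0.5792, 0.3368, 0.1454]
orientation: [-180.0, 0.0, -76.0]
force: [0.7, -0.8, -0.6]
opening: 0.0001
```

```bash

python3 -m pendant '[[[-3,-0.7,0,0,0,0],[-6,-1.5,0,0,0,0],[-9,-2.2,0,0,0,0],[-12,-3,0,0,0,0],[-12,-3,0,0,0,0]]]' 1
python3 - <<'E'
from h import *
s=snap('side');
im=cv2.cvtColor(s['pixels'],cv2.COLOR_RGB2BGR)[90:190,200:340];cv2.imwrite('pics/c2.png',cv2.resize(im,None,fx=4,fy=4,interpolation=cv2.INTER_CUBIC))
E
```

```text
clock: 3.6
tool_pos: [0.5673, 0.3338, 0.1453]
orientation: [-180.0, 0.0, -76.0]
force: [1.2, -0.1, 0.5]
opening: 0.0005
```

View pics/c2.png

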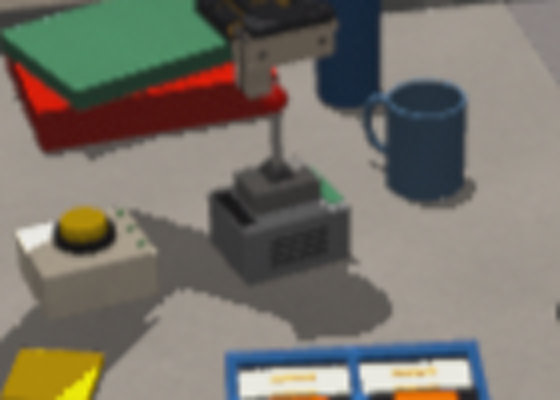

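```bash
python3 - <<'E'
from h import *
t=snap('top');s=snap('side')
def proj(s,p):
    c=np.linalg.inv(s['pose'])@np.r_[p,1]; return (c[:2]/c[2]*s['fx']+[s['cx'],s['cy']]).round(1)
print('tip',proj(s,[.567,.334,.145]),'pivot',proj(s,[.5875,.34,.082]),'ball0',proj(s,[.5875,.34,.162]),'balloff',proj(s,[.550,.331,.152]),'ballon',proj(s,[.625,.349,.152]))
a=cv2.resize(cv2.cvtColor(s['pixels'],cv2.COLOR_RGB2BGR)[85:145,240:300],None,fx=8,fy=8,interpolation=cv2.INTER_CUBIC)
b=cv2.resize(cv2.cvtColor(t['pixels'],cv2.COLOR_RGB2BGR)[130:230,60:150],None,fx=4.8,fy=4.8,interpolation=cv2.INTER_CUBIC)
cv2.imwrite('pics/c3.png',np.hstack([a[:480,:370],b[:480,:430]]))
E
```

```text
tip [263.3 119.9] pivot [269.1 133.6] ball0 [268.3 114.2] balloff [258.7 119. ] ballon [278.  114.4]
```

View pics/c3.png

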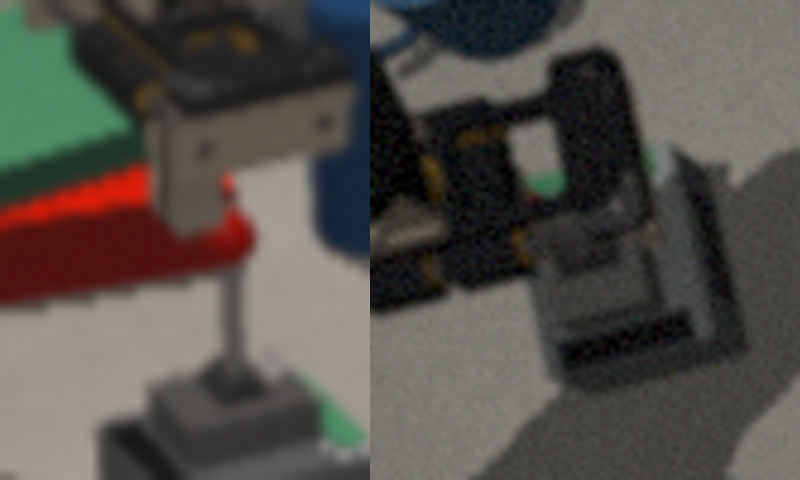

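```bash
python3 - <<'E'
from h import *
s=snap('side');C=cloud(s)
for r in (95,100,104,108,110,112,113,114,115,116,118,120): print(r,[ (u,*(C[r,u]*1000).round(0).astype(int).tolist()) for u in (262,265,268,270)])
print(get_obs()['tool_pos'],get_obs()['force'])
E
```

```text
95 [(262, 552, 246, 284), (265, 561, 239, 287), (268, 573, 246, 282), (270, 578, 236, 286)]
100 [(262, 551, 241, 269), (265, 560, 236, 270), (268, 572, 247, 263), (270, 579, 245, 264)]
104 [(262, 550, 241, 254), (265, 561, 245, 251), (268, 572, 250, 248), (270, 577, 239, 252)]
108 [(262, 562, 317, 201), (265, 573, 320, 199), (268, 633, 610, 49), (270, 659, 710, -3)]
110 [(262, 562, 319, 192), (265, 572, 318, 191), (268, 635, 625, 33), (270, 657, 698, -6)]
112 [(262, 561, 320, 184), (265, 573, 324, 181), (268, 586, 335, 174), (270, 594, 339, 171)]
113 [(262, 561, 318, 181), (265, 573, 324, 177), (268, 585, 333, 171), (270, 593, 336, 168)]
114 [(262, 608, 619, 20), (265, 576, 346, 161), (268, 584, 329, 169), (270, 314, -1263, 1003)]
115 [(262, 606, 607, 22), (265, 575, 339, 161), (268, 584, 326, 166), (270, 593, 335, 161)]
116 [(262, 607, 614, 14), (265, 619, 609, 14), (268, 314, -1263, 1003), (270, 592, 334, 158)]
118 [(262, 606, 612, 5), (265, 618, 607, 6), (268, 585, 334, 150), (270, 640, 609, 3)]
120 [(262, 604, 605, -1), (265, 617, 603, -1), (268, 585, 339, 140), (270, 638, 600, -2)]
[0.56753282 0.33386358 0.14516856] [ 0.55971054 -0.05603743  0.027028  ]
```

The depth image puts the fingertips at z≈177 mm, while the state says 145 mm, so the tips skimmed over the ball and the lever is still upright. I'll go back to the far side, descend further and check the tip height again.

```bash

python3 -m pendant '[[[0,0,20,0,0,0],[20,5,25,0,0,0],[50,12.5,25,0,0,0],[68,17,25,0,0,0],[68,17,0,0,0,0],[68,17,-20,0,0,0],[68,17,-28,0,0,0],[68,17,-28,0,0,0]]]' 1
python3 - <<'E'
from h import *
s=snap('side');C=cloud(s)
m=(s['depth']>0)&(abs(C[...,0]-.635)<.03)&(C[...,1]>.29)&(C[...,1]<.38)&(C[...,2]>.1)&(C[...,2]<.25)
v=np.where(m)[0]; 
for r in range(v.min(),v.max()+1): 
    if (m[r]).sum(): print(r,(C[r][m[r]].min(0)*1000).round(),(C[r][m[r]].max(0)*1000).round())
o=get_obs();print(o['tool_pos'],o['joint_pos'].round(2),o['orientation'])
E
```

```text
clock: 4.8
tool_pos: [0.6354, 0.3507, 0.1168]
orientation: [180.0, -0.0, -76.0]
force: [0.0, -0.1, 0.6]
opening: 0.0003
88 [652. 366. 245.] [652. 366. 245.]
89 [607. 360. 249.] [607. 360. 249.]
90 [607. 338. 237.] [654. 378. 250.]
91 [609. 331. 236.] [656. 371. 249.]
92 [607. 322. 237.] [661. 357. 249.]
93 [606. 316. 234.] [663. 357. 249.]
94 [605. 317. 233.] [661. 352. 248.]
95 [607. 308. 234.] [648. 342. 248.]
96 [606. 299. 232.] [624. 338. 249.]
97 [607. 309. 234.] [622. 326. 240.]
98 [606. 307. 231.] [621. 321. 238.]
99 [608. 309. 230.] [619. 317. 234.]
100 [609. 305. 227.] [618. 316. 231.]
101 [605. 298. 223.] [620. 317. 231.]
102 [606. 290. 218.] [618. 318. 230.]
103 [607. 295. 194.] [625. 359. 224.]
104 [622. 330. 186.] [626. 366. 203.]
105 [621. 337. 183.] [631. 364. 195.]
106 [621. 326. 178.] [628. 366. 197.]
107 [621. 333. 172.] [630. 370. 189.]
108 [619. 332. 176.] [630. 355. 186.]
109 [620. 340. 168.] [631. 362. 178.]
110 [621. 337. 162.] [651. 367. 175.]
111 [622. 329. 156.] [650. 369. 175.]
112 [619. 336. 159.] [651. 355. 168.]
113 [622. 329. 154.] [650. 357. 166.]
114 [624. 329. 153.] [650. 346. 164.]
115 [626. 335. 145.] [646. 359. 157.]
116 [630. 334. 147.] [637. 343. 152.]
[0.63577286 0.35101774 0.11771382] [ 4.423e+01  2.808e+01  2.180e+00  2.000e-02 -6.407e+01  5.976e+01] [-1.79966442e+02 -2.92355414e-03 -7.60005104e+01]
```

```bash

python3 -m pendant '[[[-12,-3,0,0,0,0],[-24,-6,0,0,0,0],[-36,-9,0,0,0,0],[-46,-11.5,0,0,0,0],[-54,-13.5,0,0,0,0],[-60,-15,0,0,0,0],[-66,-16.5,0,0,0,0],[-66,-16.5,0,0,0,0]]]' 1
python3 - <<'E'
from h import *
t=snap('top');s=snap('side')
a=cv2.resize(cv2.cvtColor(s['pixels'],cv2.COLOR_RGB2BGR)[85:145,240:300],None,fx=8,fy=8,interpolation=cv2.INTER_CUBIC)
b=cv2.resize(cv2.cvtColor(t['pixels'],cv2.COLOR_RGB2BGR)[130:230,60:150],None,fx=4.8,fy=4.8,interpolation=cv2.INTER_CUBIC)
cv2.imwrite('pics/c4.png',np.hstack([a[:480,:370],b[:480,:430]]))
E
```

```text
clock: 5.85
tool_pos: [0.5724, 0.3358, 0.1179]
orientation: [-179.6, 0.1, -76.0]
force: [12.3, 3.2, -6.0]
opening: 0.0005
```

View pics/c4.png

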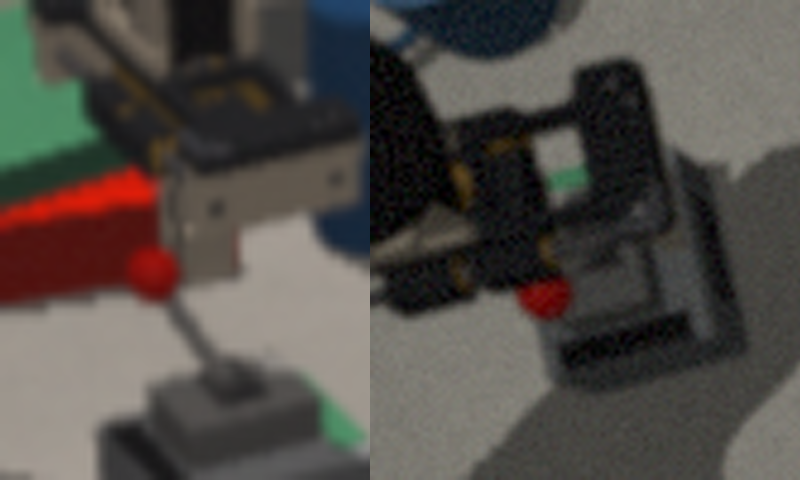

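The lever is now leaning on the off stop, ball at about (150,270) in the crop, with 12 N of contact force. Next I go to the first spare at (587,−238), yaw 15°.

```bash

python3 -m pendant '[[[25,6,0,0,0,0],[25,6,40,0,0,0],[25,6,80,0,0,0],[25,-40,80,0,0,0],[23,-100,80,0,0,0],[21,-160,80,0,0,0],[20,-220,80,0,0,0],[19,-280,80,0,0,0],[18,-340,80,0,0,0],[18,-400,80,0,0,0]]]' -1
python3 -m pendant '[[[-1,-60,0,0,0,1],[-1,-120,-20,0,0,1],[-1,-174,-60,0,0,1],[-1,-174,-110,0,0,1],[-1,-174,-120,0,0,1],[-1,-174,-120,0,0,1]]]' -1
cat >> h.py <<'E'
def low(s,p,rx=.05,ry=.09,z0=.046):
    C=cloud(s);m=(s['depth']>0)&(abs(C[...,0]-p[0])<rx)&(abs(C[...,1]-p[1])<ry)&(C[...,2]>z0)&(C[...,2]<.2)
    return C,m
E
python3 - <<'E'
from h import *
o=get_obs();p=o['tool_pos'];print(p,o['orientation'])
for n in('side','top'):
    s=snap(n,n+'1.png'); C,m=low(s,p)
    v=np.where(m)[0]
    if n=='side':
        for r in range(v.max()-22,v.max()+1):
            if m[r].sum(): print(r,(C[r][m[r]].min(0)*1000).round(),(C[r][m[r]].max(0)*1000).round())
E
```

```text
clock: 7.2
tool_pos: [0.5869, -0.0675, 0.1973]
orientation: [180.0, 0.0, -76.0]
force: [1.3, 0.2, -0.2]
opening: 0.0865
clock: 7.95
tool_pos: [0.5867, -0.2394, 0.0776]
orientation: [180.0, -0.0, -75.0]
force: [-0.4, 0.2, 1.2]
opening: 0.0877
[ 0.58665799 -0.23937848  0.07761119] [ 1.79951106e+02 -1.19325081e-02 -7.49655546e+01]
216 [ 562. -304.  107.] [ 581. -191.  199.]
217 [ 563. -324.  108.] [ 633. -195.  200.]
218 [ 563. -325.  188.] [ 635. -297.  199.]
219 [ 562. -328.  186.] [ 635. -300.  200.]
220 [ 563. -323.  179.] [ 636. -296.  197.]
221 [ 564. -329.  178.] [ 634. -304.  196.]
222 [ 565. -329.  174.] [ 634. -309.  198.]
223 [ 566. -329.  174.] [ 628. -316.  195.]
224 [ 567. -329.  174.] [ 619. -313.  191.]
225 [ 568. -329.  174.] [ 611. -320.  187.]
226 [ 571. -328.  148.] [ 614. -294.  182.]
227 [ 571. -327.  147.] [ 610. -296.  180.]
228 [ 572. -325.  138.] [ 612. -291.  175.]
229 [ 591. -301.  137.] [ 611. -292.  146.]
230 [ 589. -304.  130.] [ 612. -284.  146.]
231 [ 589. -299.  126.] [ 611. -283.  139.]
232 [ 589. -298.  123.] [ 613. -286.  134.]
233 [ 588. -299.  117.] [ 614. -287.  132.]
234 [ 588. -302.  117.] [ 613. -289.  130.]
235 [ 589. -299.  115.] [ 610. -288.  124.]
236 [ 589. -301.  111.] [ 610. -286.  123.]
237 [ 591. -299.  109.] [ 602. -290.  117.]
238 [ 592. -295.  111.] [ 592. -295.  111.]
```

View pics/side1.png

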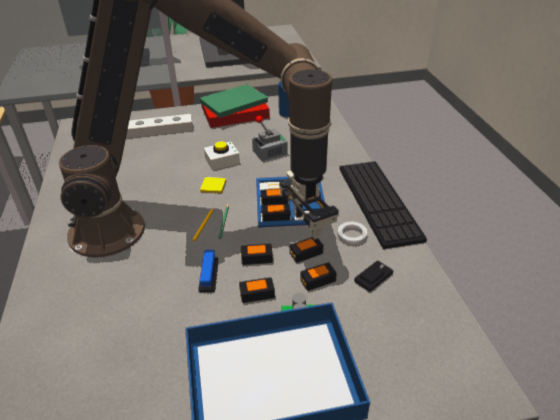

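Tip offset is again about +30 mm in z, and x and y agree. I'll descend in stages.

```bash

python3 -m pendant '[[[0,0,-30,0,0,0],[0,0,-60,0,0,0],[0,0,-65,0,0,0],[0,0,-65,0,0,0]]]' -1
python3 - <<'E'
from h import *
o=get_obs();p=o['tool_pos'];print(p,o['force'])
s=snap('side'); C=cloud(s);m=(s['depth']>0)&(abs(C[...,0]-.6)<.02)&(C[...,1]>-.32)&(C[...,1]<-.275)&(C[...,2]<.2)
v=np.where(m)[0]
for r in range(v.min(),v.max()+1): print(r,(C[r][m[r]].min(0)*1000).round(),(C[r][m[r]].max(0)*1000).round(),m[r].sum())
E
python3 -m pendant '[[[0,0,-5,0,0,0],[0,0,-10,0,0,0],[0,0,-10,0,0,0]]]' -1
```

```text
clock: 8.55
tool_pos: [0.5877, -0.2395, 0.0138]
orientation: [-179.9, -0.1, -75.0]
force: [-0.1, -0.6, -0.4]
opening: 0.0877
[ 0.58771254 -0.23948542  0.01384749] [-0.06836773 -0.58599379 -0.44180641]
222 [ 616. -285.  146.] [ 619. -275.  154.] 3
223 [ 616. -284.  144.] [ 619. -276.  149.] 3
224 [ 614. -285.  142.] [ 619. -279.  146.] 3
225 [ 580. -285.  137.] [ 619. -277.  150.] 4
226 [ 581. -302.  151.] [ 617. -291.  154.] 4
227 [ 581. -305.  151.] [ 619. -294.  154.] 8
228 [ 582. -312.  150.] [ 619. -299.  155.] 13
229 [ 580. -315.  150.] [ 619. -305.  157.] 16
230 [ 583. -319.  149.] [ 617. -305.  155.] 15
231 [ 581. -320.  151.] [ 615. -312.  154.] 13
232 [ 585. -318.  151.] [ 588. -317.  152.] 2
233 [ 585. -319.  150.] [ 585. -319.  150.] 1
clock: 8.98
tool_pos: [0.5861, -0.2397, 0.0018]
orientation: [180.0, 0.0, -75.0]
force: [-0.2, -0.1, 0.1]
opening: 0.0879Traceback (most recent call last):
  File "<stdin>", line 5, in <module>
    return umr_minimum(a, axis, None, out, keepdims, initial, where)
ValueError: zero-size array to reduction operation minimum which has no identity
```

```bash

python3 -m pendant '[[[0,0,-4,0,0,0],[0,0,-8,0,0,0],[0,0,-8,0,0,0]]]' -1
python3 -m pendant '[[[0,0,-4,0,0,0],[0,0,-8,0,0,0],[0,0,-8,0,0,0]]]' -1
python3 - <<'E'
from h import *
s=snap('side')
im=cv2.cvtColor(s['pixels'],cv2.COLOR_RGB2BGR)[200:300,260:380];cv2.imwrite('pics/c5.png',cv2.resize(im,None,fx=5,fy=5,interpolation=cv2.INTER_CUBIC))
E
```

```text
clock: 9.35
tool_pos: [0.5861, -0.2396, -0.0064]
orientation: [180.0, 0.0, -75.0]
force: [0.1, 0.2, 0.6]
opening: 0.0878
clock: 9.72
tool_pos: [0.5861, -0.2396, -0.0143]
orientation: [180.0, 0.0, -75.0]
force: [-0.7, 0.8, 1.0]
opening: 0.0879
```

View pics/c5.png

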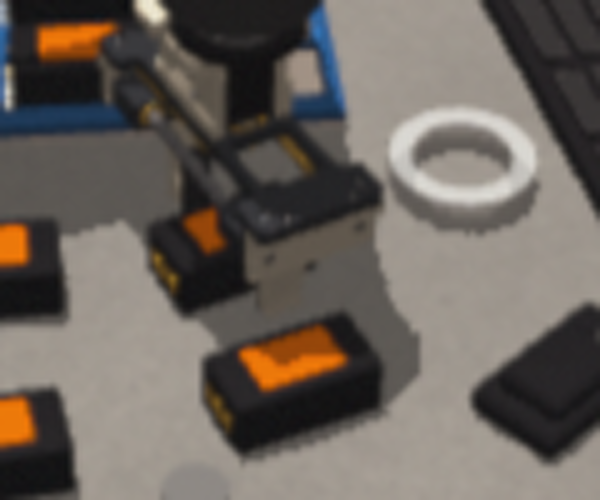

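The fingers straddle the pack, tip at (280,305) in the crop, clear of the desk. I grip, lift and carry towards bay 5.

```bash

python3 -m pendant '[[[0,0,0,0,0,0],[0,0,0,0,0,0],[0,0,0,0,0,0],[0,0,0,0,0,0],[0,0,20,0,0,0],[0,0,50,0,0,0],[0,0,75,0,0,0],[0,0,75,0,0,0]]]' 1
python3 -m pendant '[[[15,45,0,0,0,-6],[30,95,0,0,0,-14],[48,145,0,0,0,-21],[51,164,0,0,0,-23.2],[51,164,0,0,0,-23.2],[51,164,0,0,0,-23.2]]]'
python3 - <<'E'
from h import *
s=snap('top','top2.png')
for o in oranges(s): print(o)
o=get_obs();print(o['tool_pos'],o['orientation'],o['opening'])
im=cv2.cvtColor(s['pixels'],cv2.COLOR_RGB2BGR)[120:250,180:330];cv2.imwrite('pics/c6.png',cv2.resize(im,None,fx=4,fy=4,interpolation=cv2.INTER_CUBIC))
E
```

```text
clock: 10.78
tool_pos: [0.5876, -0.2398, 0.0628]
orientation: [-179.8, -0.1, -75.0]
force: [0.2, -0.3, -3.3]
opening: 0.0474
clock: 11.52
tool_pos: [0.6365, -0.076, 0.06]
orientation: [179.9, -0.0, -98.2]
force: [-0.2, 0.3, -2.8]
opening: 0.0476
(419.1, -364.0, 54, 33, -3.3, (390, 246))
(442.3, -226.0, 53, 33, -2.5, (336, 238))
(533.2, -59.0, 52, 32, -8.2, (269, 203))
(545.2, 26.9, 51, 30, -8.2, (235, 199))
(592.8, -350.6, 55, 34, 11.7, (381, 178))
(639.3, 13.1, 31, 27, 88.8, (240, 163))
[ 0.63661926 -0.07639187  0.06021558] [ 1.79910171e+02 -2.02020063e-02 -9.82318443e+01] 0.047862732827422726
```

View pics/c6.png

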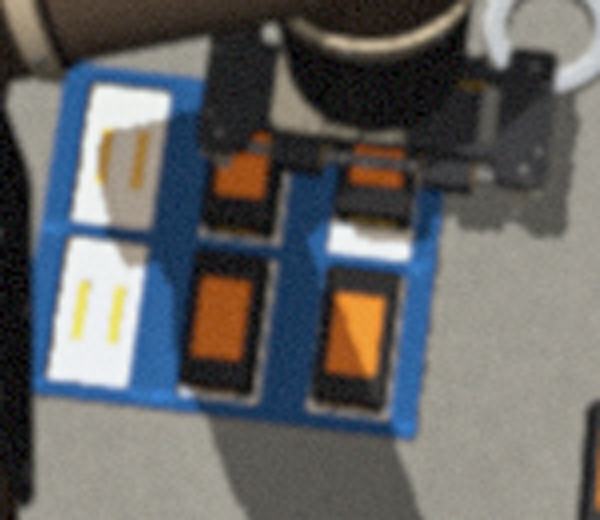

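The pack is held (opening 47.6 mm, 3 N of weight) over bay 5, but the gripper partly hides it. I'll locate it from the near edge of its orange patch.

```bash
cat >> h.py <<'E'
XB=np.array([.9895,-.1444]);YB=np.array([.1444,.9895])
BAY={0:(557.3,111.8),1:(544.9,26.7),2:(532.5,-58.4),3:(662.1,96.4),4:(649.7,11.3),5:(637.3,-73.8)}
def held(s,bay,zt,half=26):
    "near orange edge of held pack, in bay axes relative to bay centre"
    hsv=cv2.cvtColor(s['pixels'],cv2.COLOR_RGB2HSV); m=cv2.inRange(hsv,(4,130,70),(20,255,255))
    v,u=np.where(m>0); P=np.array([ray(s,a,b,zt)[:2] for a,b in zip(u,v)])*1000-np.array(BAY[bay])
    a,b=P@XB,P@YB; k=(abs(a)<45)&(abs(b)<30); a,b=a[k],b[k]
    print('n',k.sum(),'a',a.min().round(1),np.percentile(a,5).round(1),a.max().round(1),'centre a~',(a.min()+half).round(1),'b',b.min().round(1),b.max().round(1),'mean',b.mean().round(1))
E
python3 - <<'E'
from h import *
s=snap('top')
held(s,5,.1127); held(s,2,.043); held(s,1,.043)
o=get_obs()
d=o['tool_pos'][:2]*1000-np.array(BAY[5]);print(d@XB,d@YB)
E
```

```text
n 98 a -26.6 -25.2 -1.2 centre a~ -0.6 b -19.1 13.1 mean -3.4
n 286 a -26.8 -24.0 27.8 centre a~ -0.8 b -17.0 17.4 mean 0.2
n 283 a -27.3 -24.4 27.1 centre a~ -1.3 b -16.7 17.6 mean 0.3
-0.10357411726126121 -2.7789534314653492
```

```bash

python3 -m pendant '[[[0.5,3.2,0,0,0,0],[0.5,3.2,-20,0,0,0],[0.5,3.2,-40,0,0,0],[0.5,3.2,-50,0,0,0],[0.5,3.2,-56,0,0,0],[0.5,3.2,-60,0,0,0],[0.5,3.2,-60,0,0,0]]]'
python3 -m pendant '[[[0,0,-3,0,0,0],[0,0,-6,0,0,0],[0,0,-8,0,0,0],[0,0,-8,0,0,0]]]'
```

```text
clock: 12.5
tool_pos: [0.6378, -0.0725, 0.0012]
orientation: [180.0, -0.0, -98.2]
force: [-1.5, -0.3, -4.2]
opening: 0.0475
clock: 13.0
tool_pos: [0.6385, -0.0726, -0.0018]
orientation: [-179.8, -0.0, -98.1]
force: [-15.8, 4.2, 33.8]
opening: 0.0475
```

Contact came about 9 mm early, so the pack is sitting on the rim. I lift 8 mm and measure it from both cameras.

```bash

python3 -m pendant '[[[0,0,4,0,0,0],[0,0,8,0,0,0],[0,0,8,0,0,0]]]'
python3 - <<'E'
from h import *
o=get_obs();zt=o['tool_pos'][2]+.0525
s=snap('top'); held(s,5,zt)
d=o['tool_pos'][:2]*1000-np.array(BAY[5]);print(d@XB,d@YB,o['force'],o['moment'],zt)
im=cv2.cvtColor(s['pixels'],cv2.COLOR_RGB2BGR)[130:220,230:310]
a=cv2.resize(im,None,fx=5,fy=5,interpolation=cv2.INTER_CUBIC)
s=snap('side');im=cv2.cvtColor(s['pixels'],cv2.COLOR_RGB2BGR)[165:235,255:335]
b=cv2.resize(im,None,fx=5,fy=5,interpolation=cv2.INTER_CUBIC); b=cv2.copyMakeBorder(b,0,100,0,0,cv2.BORDER_CONSTANT)
cv2.imwrite('pics/c7.png',np.hstack([a,b]))
E
```

```text
clock: 13.38
tool_pos: [0.6385, -0.0724, 0.0013]
orientation: [-180.0, 0.0, -98.2]
force: [-0.3, -0.1, -3.2]
opening: 0.0473
n 82 a -25.6 -24.9 -1.3 centre a~ 0.4 b -15.7 17.4 mean 0.9
0.9874401658169034 1.5343626564964683 [-0.30093325 -0.13994189 -3.16746611] [-0.03712723  0.02547342  0.01813393] 0.053774426484115796
```

View pics/c7.png

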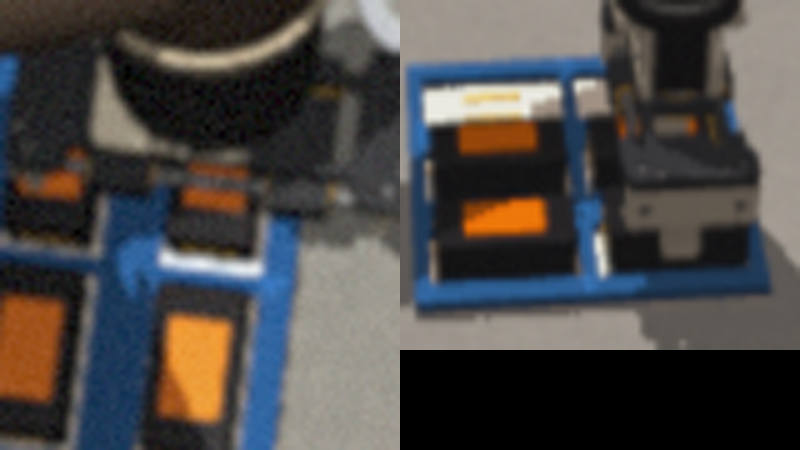

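The side crop shows the pack too far towards +x, with a white gap of about 5 mm at (600,265) on the near end. I shift it −3 mm along the bay and lower again.

```bash

python3 -m pendant '[[[-3,0,0,0,0,0],[-3,0,-2,0,0,0],[-3,0,-4,0,0,0],[-3,0,-6,0,0,0],[-3,0,-6,0,0,0]]]'
python3 -m pendant '[[[0,0,-2,0,0,0],[0,0,-4,0,0,0],[0,0,-5,0,0,0],[0,0,-5,0,0,0]]]'
```

```text
clock: 14.1
tool_pos: [0.6349, -0.0725, -0.0019]
orientation: [-180.0, -0.0, -98.2]
force: [-10.0, 1.5, 21.7]
opening: 0.0477
clock: 14.6
tool_pos: [0.6368, -0.0728, -0.004]
orientation: [-179.7, -0.0, -98.1]
force: [-13.8, 2.7, 38.7]
opening: 0.0474
```

```bash

python3 -m pendant '[[[0,0,4,0,0,0],[0,0,8,0,0,0],[0,0,8,0,0,0]]]'
python3 - <<'E'
from h import *
o=get_obs();z=o['tool_pos'][2];print(o['tool_pos'],o['orientation'])
s=snap('top'); held(s,5,z+.0525)
f=lambda u,v,z:((ray(s,u,v,z)[:2]*1000-np.array(BAY[5]))@np.array([XB,YB]).T).round(1)
print(f(272,180,z+.0145),f(272,184.4,.014))
g=s['pixels'].astype(int)
for u in(268,272,276): print(u,[(v,g[v,u].tolist(),f(u,v,.014)[0]) for v in range(168,188)])
E
```

```text
clock: 14.98
tool_pos: [0.6348, -0.0725, -0.0022]
orientation: [180.0, -0.0, -98.2]
force: [0.9, -0.0, -3.1]
opening: 0.0478
[ 0.63481212 -0.07245505 -0.00222578] [ 1.79973421e+02 -3.59709594e-03 -9.82204680e+01]
n 86 a -30.3 -29.5 -5.6 centre a~ -4.3 b -16.6 17.0 mean 0.4
[-38.    0.3] [-50.1  -1.3]
268 [(168, [79, 62, 58], np.float64(-7.4)), (169, [110, 62, 33], np.float64(-10.1)), (170, [147, 74, 24], np.float64(-12.8)), (171, [155, 77, 23], np.float64(-15.5)), (172, [135, 68, 19], np.float64(-18.2)), (173, [90, 48, 24], np.float64(-20.9)), (174, [47, 35, 28], np.float64(-23.6)), (175, [44, 48, 50], np.float64(-26.3)), (176, [52, 49, 52], np.float64(-28.9)), (177, [56, 56, 54], np.float64(-31.6)), (178, [55, 53, 53], np.float64(-34.3)), (179, [50, 45, 47], np.float64(-37.0)), (180, [43, 40, 30], np.float64(-39.7)), (181, [66, 55, 35], np.float64(-42.3)), (182, [77, 65, 62], np.float64(-45.0)), (183, [62, 81, 113], np.float64(-47.7)), (184, [43, 89, 145], np.float64(-50.3)), (185, [48, 96, 149], np.float64(-53.0)), (186, [34, 70, 111], np.float64(-55.7)), (187, [39, 47, 63], np.flo
[... 936 characters left out ...]
t64(-10.2)), (171, [148, 72, 18], np.float64(-12.9)), (172, [157, 78, 24], np.float64(-15.6)), (173, [144, 76, 31], np.float64(-18.3)), (174, [112, 70, 46], np.float64(-21.0)), (175, [67, 58, 50], np.float64(-23.6)), (176, [52, 50, 51], np.float64(-26.3)), (177, [53, 49, 53], np.float64(-29.0)), (178, [58, 52, 53], np.float64(-31.7)), (179, [56, 55, 54], np.float64(-34.4)), (180, [51, 49, 50], np.float64(-37.0)), (181, [43, 30, 31], np.float64(-39.7)), (182, [54, 45, 26], np.float64(-42.4)), (183, [65, 63, 57], np.float64(-45.1)), (184, [55, 77, 109], np.float64(-47.7)), (185, [51, 97, 151], np.float64(-50.4)), (186, [43, 92, 147], np.float64(-53.0)), (187, [40, 75, 116], np.float64(-55.7))]
```

```bash

python3 - <<'E'
from h import *
s=snap('top');C=cloud(s);ok=s['depth']>0
P=C[...,:2]*1000-np.array(BAY[5]);a=P@XB;b=P@YB
m=ok&(abs(b)<16)&(a<-8)&(a>-46)&(C[...,2]<.075)&(C[...,2]>.025)
for lo in range(-46,-8,4):
    k=m&(a>=lo)&(a<lo+4); print(lo,k.sum(),(np.median(C[...,2][k])*1000).round(1) if k.any() else '')
s=snap('side');im=cv2.cvtColor(s['pixels'],cv2.COLOR_RGB2BGR)[175:225,280:340]
cv2.imwrite('pics/c8.png',cv2.resize(im,None,fx=10,fy=10,interpolation=cv2.INTER_CUBIC))
E
```

```text
-46 16 43.9
-42 21 43.2
-38 18 43.5
-34 21 43.7
-30 18 42.7
-26 18 44.6
-22 17 43.6
-18 0 
-14 2 48.5
-10 6 43.1
```

View pics/c8.png

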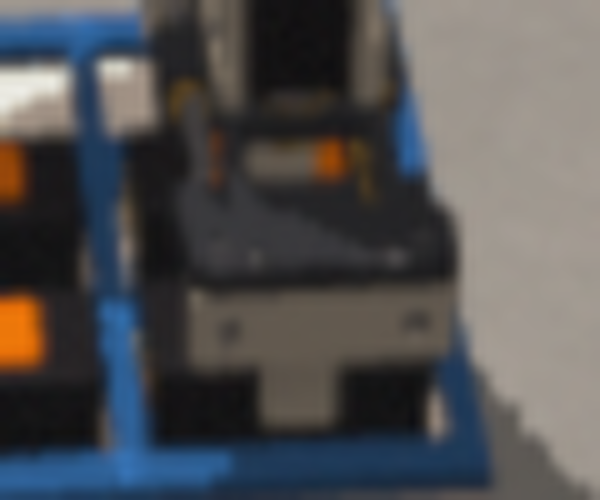

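The pack's top face is flat at z≈43.5 mm, so it is already on the bay floor. It had slid in the grip, and the contact I felt was the floor. I release it and check.

```bash

python3 -m pendant '[[[1,0,0,0,0,0],[1,0,0,0,0,0],[1,0,0,0,0,0]]]' -0.364
python3 -m pendant '[[[0,0,30,0,0,0],[0,0,70,0,0,0],[0,0,90,0,0,0],[-15,-50,90,0,0,8],[-30,-110,90,0,0,8],[-50,-160,90,0,0,8],[-50,-160,90,0,0,8]]]' -0.364
cat >> h.py <<'E'
def dock(s):
    C=cloud(s)
    for x,y,w,h,a,p in oranges(s):
        z=np.median(C[p[1]-2:p[1]+3,p[0]-2:p[0]+3,2])*1000
        t=min(BAY,key=lambda k:np.hypot(x-BAY[k][0],y-BAY[k][1])); d=np.array([x,y])-BAY[t]
        if np.hypot(*d)<45: print('bay',t,'a,b',(d@XB).round(1),(d@YB).round(1),w,h,a,'topz',z.round(1))
        else: print('desk',x,y,w,h,a,'topz',z.round(1))
E
python3 - <<'E'
from h import *
dock(snap('top'))
o=get_obs();print(o['tool_pos'],o['orientation'])
E
```

```text
clock: 15.5
tool_pos: [0.6362, -0.0725, -0.0017]
orientation: [-180.0, 0.0, -98.2]
force: [-0.2, -0.2, 0.5]
opening: 0.0598
clock: 16.38
tool_pos: [0.5843, -0.2356, 0.0883]
orientation: [180.0, -0.0, -90.5]
force: [0.0, 1.2, 0.7]
opening: 0.0595
desk 420.3 -363.9 50 33 -1.3 topz 37.9
desk 442.3 -226.0 53 33 -2.5 topz 37.2
[ 0.58519917 -0.234157    0.08833923] [-1.79984269e+02 -1.59761338e-03 -9.03874295e+01]
```

```bash

python3 - <<'E'
from h import *
for n in('top','side'):
    s=snap(n);hsv=cv2.cvtColor(s['pixels'],cv2.COLOR_RGB2HSV); m=cv2.inRange(hsv,(6,150,110),(19,255,255))
    v,u=np.where(m>0);P=np.array([ray(s,a,b,.038)[:2] for a,b in zip(u,v)])*1000
    for c in((442,-226),(593,-351),(420,-364)):
        q=P[np.hypot(*(P-c).T)<45]
        if len(q)<30: continue
        w,V=np.linalg.eigh(np.cov(q.T));d=V[:,1];print(n,c,len(q),q.mean(0).round(1),np.degrees(np.arctan(d[1]/d[0])).round(1),np.sqrt(w*12).round(0))
E
```

```text
top (442, -226) 273 [ 442.4 -226.4] -5.5 [33. 53.]
top (593, -351) 75 [ 576.2 -352.9] 77.9 [19. 31.]
top (420, -364) 278 [ 419.8 -363.7] 0.2 [34. 52.]
side (442, -226) 156 [ 440.7 -225.4] -6.3 [35. 53.]
side (593, -351) 154 [ 590.7 -350.7] 17.1 [32. 49.]
side (420, -364) 192 [ 418.4 -362.7] -0.1 [35. 53.]
```

```bash

python3 -m pendant '[[[-50,3,0,0,0,-2],[-100,6,0,0,0,-5],[-143,7.6,0,0,0,-5],[-143,7.6,-30,0,0,-5],[-143,7.6,-70,0,0,-5],[-143,7.6,-90,0,0,-5],[-143,7.6,-97,0,0,-5],[-143,7.6,-104,0,0,-5],[-143,7.6,-104,0,0,-5]]]' -1
python3 -m pendant '[[[0,0,0,0,0,0],[0,0,0,0,0,0],[0,0,0,0,0,0],[0,0,0,0,0,0],[0,0,0,0,0,0],[0,0,20,0,0,0],[0,0,50,0,0,0],[0,0,75,0,0,0],[0,0,75,0,0,0]]]' 1
python3 - <<'E'
from h import *
dock(snap('top'))
E
```

```text
clock: 17.65
tool_pos: [0.4433, -0.2246, -0.0157]
orientation: [-180.0, -0.0, -95.2]
force: [-0.2, -0.7, -0.2]
opening: 0.0874
clock: 18.77
tool_pos: [0.444, -0.2249, 0.0605]
orientation: [-179.8, 0.0, -95.2]
force: [-1.7, 0.1, -3.3]
opening: 0.048
desk 412.6 -364.6 35 31 -1.3 topz 39.3
bay 5 a,b -2.6 0.4 54 34 -7.9 topz 42.4
bay 4 a,b 0.2 0.3 54 34 -8.2 topz 41.9
```

Bay 5 is filled (offset −2.6/0.4 mm, top at 42.4 mm). Carrying the second pack to bay 0.

```bash

python3 -m pendant '[[[15,45,5,0,0,-1],[35,100,5,0,0,-3.1],[55,160,5,0,0,-3.1],[75,220,5,0,0,-3.1],[97,280,5,0,0,-3.1],[112,325,2,0,0,-3.1],[115,336.5,0,0,0,-3.1],[115,336.5,0,0,0,-3.1],[115,336.5,0,0,0,-3.1]]]'
cat >> h.py <<'E'
def hz(s,bay,zt=.11):
    "height of held pack top & its near orange edge, iterated"
    C=cloud(s);ok=s['depth']>0;P=C[...,:2]*1000-np.array(BAY[bay]);a=P@XB;b=P@YB
    hsv=cv2.cvtColor(s['pixels'],cv2.COLOR_RGB2HSV); m=(cv2.inRange(hsv,(4,130,70),(20,255,255))>0)&ok&(abs(a)<45)&(abs(b)<30)
    z=np.median(C[...,2][m]); print('top z',(z*1000).round(1),m.sum()); held(s,bay,z)
    o=get_obs();d=o['tool_pos'][:2]*1000-np.array(BAY[bay]);print('tcp a,b',(d@XB).round(1),(d@YB).round(1),'topz-tcp',((z-o['tool_pos'][2])*1000).round(1))
E
python3 - <<'E'
from h import *
s=snap('top');hz(s,0);dock(s)
E
```

```text
clock: 19.95
tool_pos: [0.5569, 0.1104, 0.0583]
orientation: [179.9, -0.1, -98.4]
force: [-0.3, -0.7, -3.7]
opening: 0.0476
top z 112.1 77
n 82 a -27.3 -26.4 25.0 centre a~ -1.3 b -16.5 12.9 mean -7.0
tcp a,b 0.1 -1.4 topz-tcp 53.4
desk 419.0 -363.7 53 33 -1.2 topz 37.8
bay 2 a,b 0.2 0.2 53 33 -7.9 topz 42.8
bay 1 a,b -1.1 -1.4 50 26 -9.8 topz 41.5
desk 592.4 -350.5 53 33 11.9 topz 38.4
bay 5 a,b -2.7 0.5 54 33 -8.4 topz 43.8
bay 4 a,b 1.4 0.3 51 33 -8.5 topz 42.7
```

```bash

python3 -m pendant '[[[0.4,1.4,0,0,0,0],[0.4,1.4,-20,0,0,0],[0.4,1.4,-40,0,0,0],[0.4,1.4,-50,0,0,0],[0.4,1.4,-54,0,0,0],[0.4,1.4,-58,0,0,0],[0.4,1.4,-58,0,0,0]]]'
python3 -m pendant '[[[0,0,-4,0,0,0],[0,0,-7,0,0,0],[0,0,-10,0,0,0],[0,0,-10,0,0,0]]]'
```

```text
clock: 20.88
tool_pos: [0.5585, 0.1131, 0.0014]
orientation: [-180.0, 0.0, -98.3]
force: [-0.3, 0.3, -2.8]
opening: 0.0478
clock: 21.38
tool_pos: [0.5581, 0.1129, -0.0092]
orientation: [180.0, -0.0, -98.3]
force: [-0.3, 0.1, -3.0]
opening: 0.0478
```

```bash

python3 -m pendant '[[[0,0,-1,0,0,0],[0,0,-1.5,0,0,0]]]'
python3 -m pendant '[[[0,0,0,0,0,0],[0,0,0,0,0,0],[0,0,0,0,0,0]]]' -0.364
python3 -m pendant '[[[0,0,30,0,0,0],[0,0,70,0,0,0],[0,0,100,0,0,0],[-10,-60,100,0,0,8],[-20,-120,100,0,0,16],[-20,-180,100,0,0,20],[-10,-240,100,0,0,20],[0,-300,100,0,0,20],[10,-360,100,0,0,20],[20,-420,100,0,0,20]]]' -0.364
python3 - <<'E'
from h import *
dock(snap('top'))
o=get_obs();print(o['tool_pos'],o['orientation'])
s=snap('side');hsv=cv2.cvtColor(s['pixels'],cv2.COLOR_RGB2HSV); m=cv2.inRange(hsv,(6,150,110),(19,255,255))
v,u=np.where(m>0);P=np.array([ray(s,a,b,.038)[:2] for a,b in zip(u,v)])*1000
for c in((593,-351),(420,-364)):
        q=P[np.hypot(*(P-c).T)<45]
        w,V=np.linalg.eigh(np.cov(q.T));d=V[:,1];print(c,len(q),q.mean(0).round(1),np.degrees(np.arctan(d[1]/d[0])).round(1),np.sqrt(w*12).round(0))
E
```

```text
clock: 21.62
tool_pos: [0.5584, 0.1131, -0.0103]
orientation: [-180.0, 0.0, -98.3]
force: [-0.6, -0.3, -3.2]
opening: 0.0479
clock: 22.0
tool_pos: [0.5586, 0.1131, -0.0101]
orientation: [-180.0, 0.0, -98.3]
force: [-0.3, -0.2, 0.2]
opening: 0.0596
clock: 23.25
tool_pos: [0.5786, -0.309, 0.0899]
orientation: [-180.0, -0.0, -78.3]
force: [1.7, 0.7, 0.8]
opening: 0.0595
desk 419.0 -364.0 54 33 -3.3 topz 37.3
bay 0 a,b 0.3 0.8 54 34 -9.7 topz 42.8
bay 4 a,b 1.3 9.2 49 18 -14.0 topz 42.5
[ 0.57900387 -0.31539935  0.08945849] [ 1.79992823e+02 -1.26028736e-01 -7.84519968e+01]
(593, -351) 142 [ 591.1 -349.4] 13.1 [30. 48.]
(420, -364) 192 [ 418.4 -362.7] -0.1 [35. 53.]
```

```bash

python3 -m pendant '[[[14,-38,0,0,0,0.3],[14,-38,0,0,0,0.3],[14,-38,-30,0,0,0.3],[14,-38,-40,0,0,0.3],[14,-38,-40,0,0,0.3]]]' -1
```

```text
clock: 23.98
tool_pos: [0.5918, -0.3443, 0.0491]
orientation: [179.9, 0.0, -78.0]
force: [0.3, 0.0, -0.8]
opening: 0.0878
```

```bash

python3 -m pendant '[[[0.7,-6.3,0,0,0,0],[0.7,-6.3,-20,0,0,0],[0.7,-6.3,-45,0,0,0],[0.7,-6.3,-58,0,0,0],[0.7,-6.3,-65,0,0,0],[0.7,-6.3,-65,0,0,0]]]' -1
python3 -m pendant '[[[0,0,0,0,0,0],[0,0,0,0,0,0],[0,0,0,0,0,0],[0,0,0,0,0,0],[0,0,0,0,0,0],[0,0,20,0,0,0],[0,0,50,0,0,0],[0,0,75,0,0,0],[0,0,75,0,0,0]]]' 1
```

```text
clock: 24.72
tool_pos: [0.5932, -0.3514, -0.0151]
orientation: [180.0, -0.0, -78.0]
force: [-0.2, 0.7, 0.1]
opening: 0.0873
clock: 25.85
tool_pos: [0.5948, -0.352, 0.0631]
orientation: [-179.7, -0.2, -78.0]
force: [-0.4, -0.2, -4.0]
opening: 0.0476
```

```bash

python3 -m pendant '[[[8,45,5,0,0,-4],[16,100,5,0,0,-12],[25,160,5,0,0,-20.3],[33,220,5,0,0,-20.3],[43,280,5,0,0,-20.3],[52,340,5,0,0,-20.3],[61,400,5,0,0,-20.3],[67,435,2,0,0,-20.3],[68.5,447.5,0,0,0,-20.3],[68.5,447.5,0,0,0,-20.3]]]'
python3 -m pendant '[[[0,0,0,0,0,0],[0,0,0,0,0,0]]]'
python3 - <<'E'
from h import *
s=snap('top');hz(s,3);dock(s)
E
```

```text
clock: 27.1
tool_pos: [0.6608, 0.0965, 0.0587]
orientation: [179.9, -0.0, -98.3]
force: [-0.4, -0.8, -3.3]
opening: 0.048
clock: 27.35
tool_pos: [0.6614, 0.0949, 0.0598]
orientation: [180.0, -0.0, -98.4]
force: [0.4, 0.3, -3.6]
opening: 0.048
top z 113.3 119
n 118 a -27.4 -26.2 24.0 centre a~ -1.4 b -16.7 13.1 mean -4.1
tcp a,b -0.4 -1.4 topz-tcp 53.5
desk 419.0 -363.6 53 33 -1.2 topz 37.6
bay 2 a,b 0.2 0.5 53 33 -7.9 topz 43.2
bay 1 a,b 0.2 0.4 53 33 -8.5 topz 42.3
bay 0 a,b 1.3 -0.5 51 31 -9.7 topz 42.7
bay 5 a,b -2.8 0.5 54 34 -8.9 topz 42.2
bay 4 a,b -1.3 0.5 51 29 -7.1 topz 42.6
```

```bash

python3 -m pendant '[[[0.7,1.4,0,0,0,0],[0.7,1.4,-20,0,0,0],[0.7,1.4,-40,0,0,0],[0.7,1.4,-50,0,0,0],[0.7,1.4,-55,0,0,0],[0.7,1.4,-60,0,0,0],[0.7,1.4,-60,0,0,0]]]'
python3 -m pendant '[[[0,0,-4,0,0,0],[0,0,-7,0,0,0],[0,0,-10,0,0,0],[0,0,-10.5,0,0,0],[0,0,-10.5,0,0,0]]]'
```

```text
clock: 28.28
tool_pos: [0.6623, 0.0976, -0.0003]
orientation: [180.0, -0.0, -98.3]
force: [-0.1, 0.7, -3.4]
opening: 0.0477
clock: 28.9
tool_pos: [0.6624, 0.0976, -0.0103]
orientation: [-180.0, 0.0, -98.3]
force: [-2.9, -0.1, 4.6]
opening: 0.0478
```

```bash

python3 -m pendant '[[[0,0,0,0,0,0],[0,0,0,0,0,0],[0,0,0,0,0,0]]]' -0.364
python3 -m pendant '[[[0,0,30,0,0,0],[0,0,75,0,0,0],[0,0,130,0,0,0],[-20,20,170,0,0,5],[-60,65,170,0,0,12],[-100,105,170,0,0,22],[-130,150,170,0,0,22.3],[-150,200,170,0,0,22.3],[-153,222,170,0,0,22.3],[-153,222,170,0,0,22.3]]]' 1
python3 -m pendant '[[[0,0,0,0,0,0],[0,0,0,0,0,0]]]'
python3 - <<'E'
from h import *
s=snap('top');dock(s)
im=cv2.cvtColor(s['pixels'],cv2.COLOR_RGB2BGR)[100:300,60:420]
cv2.imwrite('pics/c9.png',cv2.resize(im,None,fx=2.2,fy=2.2,interpolation=cv2.INTER_CUBIC))
E
```

```text
clock: 29.28
tool_pos: [0.6624, 0.0977, -0.011]
orientation: [-180.0, 0.0, -98.3]
force: [-0.2, 0.0, 0.2]
opening: 0.0598
clock: 30.52
tool_pos: [0.5091, 0.321, 0.1589]
orientation: [180.0, -0.0, -75.9]
force: [-0.2, -1.1, -0.6]
opening: 0.0004
clock: 30.78
tool_pos: [0.5097, 0.3186, 0.1591]
orientation: [180.0, -0.0, -76.1]
force: [0.3, -0.1, 0.4]
opening: 0.0003
desk 420.3 -363.6 50 33 -1.3 topz 37.4
bay 2 a,b 0.4 0.4 53 33 -7.9 topz 42.4
bay 1 a,b 0.4 0.4 52 33 -9.5 topz 42.9
bay 0 a,b 0.1 0.7 52 33 -8.8 topz 42.5
bay 5 a,b -2.6 0.3 53 33 -7.9 topz 42.9
bay 4 a,b 0.4 0.3 53 33 -8.5 topz 42.6
bay 3 a,b 0.0 0.5 53 33 -8.1 topz 42.7
```

View pics/c9.png

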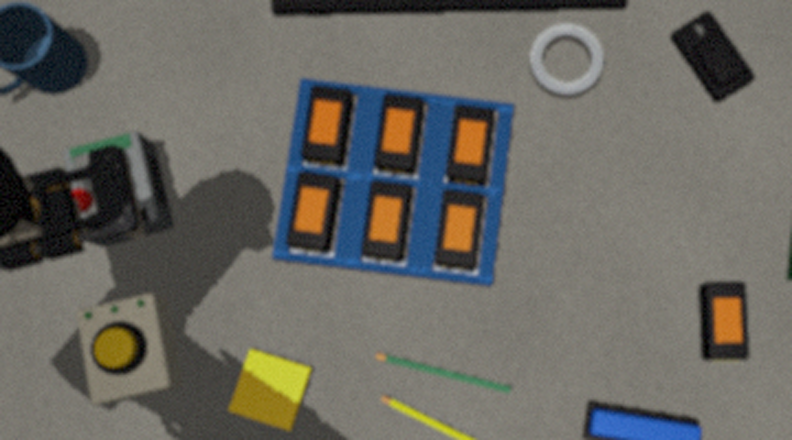

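All six bays hold packs at full depth and the last spare lies on the desk at crop (727,320). Now I throw the lever on.

```bash

python3 -m pendant '[[[0,1,-25,0,0,0],[0,1,-42,0,0,0],[0,1,-44,0,0,0],[0,1,-44,0,0,0]]]' 1
python3 -m pendant '[[[15,3.6,0,0,0,0],[30,7,0,0,0,0],[42,10,0,0,0,0],[54,13,0,0,0,0],[64,15.5,0,0,0,0],[74,18,0,0,0,0],[82,20,0,0,0,0],[88,21.5,0,0,0,0],[93,22.7,0,0,0,0],[93,22.7,0,0,0,0]]]' 1
```

```text
clock: 31.32
tool_pos: [0.5096, 0.3206, 0.1155]
orientation: [-180.0, -0.0, -76.0]
force: [0.0, -0.3, -0.1]
opening: 0.0002
clock: 32.58
tool_pos: [0.6024, 0.3434, 0.1151]
orientation: [180.0, -0.0, -76.0]
force: [-0.1, -0.6, -0.6]
opening: -0.0002
```

```bash

python3 -m pendant '[[[2,0.5,0,0,0,0],[4,1,0,0,0,0],[4,1,0,0,0,0],[4,1,0,0,0,0]]]' 1
python3 - <<'E'
from h import *
s=snap('side');C=cloud(s);hsv=cv2.cvtColor(s['pixels'],cv2.COLOR_RGB2HSV)
m=((cv2.inRange(hsv,(0,150,70),(6,255,255))|cv2.inRange(hsv,(172,150,70),(180,255,255)))>0)&(s['depth']>0)&(abs(C[...,0]-.59)<.08)&(abs(C[...,1]-.34)<.06)
print(m.sum(),C[m].mean(0).round(3),C[m].min(0).round(3),C[m].max(0).round(3))
E
```

```text
clock: 33.08
tool_pos: [0.6034, 0.3435, 0.1148]
orientation: [179.7, -0.0, -76.0]
force: [-10.2, -1.6, 4.1]
opening: 0.0007
19 [0.617 0.339 0.168] [0.571 0.308 0.149] [0.637 0.362 0.218]
```

The lever is against the on stop (10 N). Next the button.

```bash

python3 -m pendant '[[[-22,-5.5,0,0,0,0],[-22,-5.5,40,0,0,0],[-40,-8,70,0,0,0],[-95,-12,70,0,0,0],[-150,-18,50,0,0,0],[-190,-21,0,0,0,0],[-201,-22,-40,0,0,0],[-201,-22,-45,0,0,0],[-201,-22,-45,0,0,0]]]' 1
python3 - <<'E'
from h import *
t=snap('top');s=snap('side')
C=cloud(t);hsv=cv2.cvtColor(t['pixels'],cv2.COLOR_RGB2HSV)
m=(cv2.inRange(hsv,(0,150,70),(6,255,255))>0)&(abs(C[...,0]-.59)<.08)&(abs(C[...,1]-.34)<.06);print('ball',m.sum(),C[m].mean(0).round(3))
im=cv2.cvtColor(s['pixels'],cv2.COLOR_RGB2BGR)[90:180,190:310];cv2.imwrite('pics/c10.png',cv2.resize(im,None,fx=5,fy=5,interpolation=cv2.INTER_CUBIC))
E
```

```text
clock: 34.25
tool_pos: [0.4065, 0.3234, 0.0714]
orientation: [-179.9, 0.0, -76.0]
force: [0.4, -0.7, 1.3]
opening: 0.0004
ball 77 [0.624 0.347 0.161]
```

View pics/c10.png

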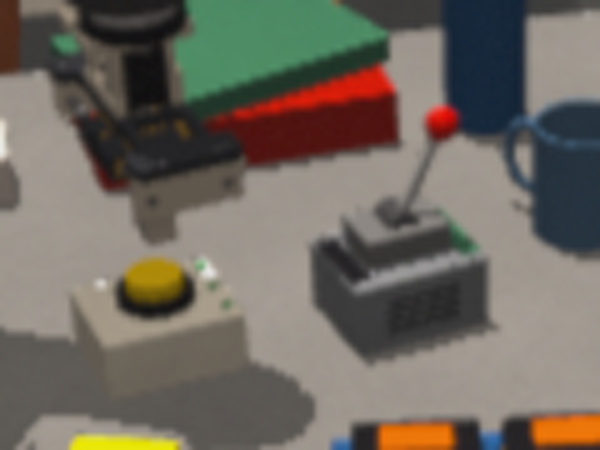

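The lever leans to the green stripe (ball x=0.624, full travel), and the fingertip is over the button. I press in steps while watching the force.

```bash

python3 -m pendant '[[[-3,-2,-12,0,0,0],[-3,-2,-22,0,0,0],[-3,-2,-26,0,0,0],[-3,-2,-30,0,0,0],[-3,-2,-30,0,0,0]]]' 1
python3 -m pendant '[[[0,0,-2,0,0,0],[0,0,-4,0,0,0],[0,0,-6,0,0,0],[0,0,-6,0,0,0]]]' 1
```

```text
clock: 34.98
tool_pos: [0.4021, 0.32, 0.04]
orientation: [180.0, -0.0, -76.0]
force: [-0.1, -1.4, 2.4]
opening: 0.0005
clock: 35.48
tool_pos: [0.4023, 0.3202, 0.0348]
orientation: [-180.0, -0.0, -76.0]
force: [-3.3, -4.5, 11.6]
opening: 0.0004
```

```bash

python3 -m pendant '[[[0,0,-1,0,0,0],[0,0,-1.5,0,0,0],[0,0,-1.5,0,0,0],[0,0,-1.5,0,0,0]]]'
for i in 1 2 3 4 5 6; do python3 -m pendant '[[[0,0,0,0,0,0],[0,0,0,0,0,0],[0,0,0,0,0,0],[0,0,0,0,0,0],[0,0,0,0,0,0],[0,0,0,0,0,0],[0,0,0,0,0,0],[0,0,0,0,0,0],[0,0,0,0,0,0],[0,0,0,0,0,0]]]' | grep -E 'clock|force|pos'; done
python3 -m pendant '[[[0,0,20,0,0,0],[0,0,60,0,0,0],[0,0,110,0,0,0],[-30,20,150,0,0,0],[-60,60,170,0,0,0],[-90,120,170,0,0,0],[-120,180,170,0,0,0],[-140,230,170,0,0,0],[-140,230,170,0,0,0],[-140,230,170,0,0,0]]]'
python3 - <<'E'
from h import *
t=snap('top');s=snap('side','side9.png');dock(t)
C=cloud(t);hsv=cv2.cvtColor(t['pixels'],cv2.COLOR_RGB2HSV)
m=(cv2.inRange(hsv,(0,150,70),(6,255,255))>0)&(abs(C[...,0]-.59)<.08)&(abs(C[...,1]-.34)<.06);print('ball',m.sum(),C[m].mean(0).round(3))
m=(cv2.inRange(hsv,(20,120,80),(35,255,255))>0)&(np.hypot(C[...,0]-.4,C[...,1]-.32)<.016);print('button z',np.median(C[...,2][m]))
E
```

```text
clock: 35.98
tool_pos: [0.4025, 0.3203, 0.0346]
orientation: [-179.9, 0.0, -76.0]
force: [-6.9, -6.5, 24.5]
opening: 0.0005
clock: 37.22
tool_pos: [0.4024, 0.3203, 0.0345]
force: [-7.4, -6.5, 24.1]
clock: 38.48
tool_pos: [0.4024, 0.3203, 0.0346]
force: [-8.1, -5.9, 23.9]
clock: 39.72
tool_pos: [0.4025, 0.3203, 0.0346]
force: [-8.1, -5.9, 24.3]
clock: 40.98
tool_pos: [0.4025, 0.3203, 0.0346]
force: [-7.8, -6.8, 24.2]
clock: 42.22
tool_pos: [0.4024, 0.3203, 0.0346]
force: [-8.2, -6.9, 24.7]
clock: 43.48
tool_pos: [0.4024, 0.3203, 0.0346]
force: [-7.6, -6.4, 24.9]
clock: 44.72
tool_pos: [0.2619, 0.5505, 0.2019]
orientation: [180.0, -0.0, -76.0]
force: [-0.3, -0.2, -0.5]
opening: 0.0004
desk 420.3 -363.7 50 33 -1.2 topz 37.6
bay 2 a,b 0.4 0.2 52 33 -7.9 topz 42.6
bay 1 a,b 0.2 0.1 52 32 -8.5 topz 42.1
bay 0 a,b 0.5 0.9 52 32 -9.1 topz 42.0
bay 5 a,b -2.4 0.4 52 32 -8.2 topz 43.2
bay 4 a,b 0.4 0.4 52 32 -8.5 topz 42.8
bay 3 a,b -0.1 0.5 52 32 -8.8 topz 41.8
ball 78 [0.623 0.347 0.16 ]
button z 0.07259188003589978
```

View pics/side9.png

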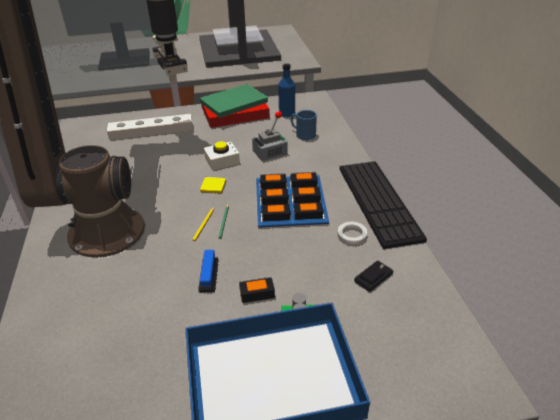

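All is in place: six packs in the dock, lever at (278,114) leaning to green, button out, last spare at (257,289), and the bystanders where they were.

```bash
python3 -c "
from plant import *
print(close_job())"
```

```text
the job is handed in; nothing more can be done
None
```

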